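# Fit the notched drive sleeve on the bare polishing spindle

### The arm

A 6-joint arm with a two-finger parallel gripper is mounted at the origin on a cart in front of the work surface, level with it; the furniture and walls round the work are solid. World frame = base frame: x ahead of the robot, y to its left, z up, the work surface at z = 0. Lengths are in mm, angles in rad, forces in N, time in s.
With the tool pointing down it reaches from about 350 to 925 mm from the base axis. Payload 6.4 kg.
Tool frame: the origin (TCP) lies at the very end of the fingers, on their centre line; the grasp point (between the pads) lies 19 mm behind it; z points along the fingers, y is the line along which they close (so a half turn about z gives the same grasp; the last joint's range is limited). The gripper opens to 94 mm and grips with 3 to 60 N. Pads are 16 mm wide; open, the fingers measure 119 mm over their backs; the gripper's body (75 mm by 177 mm) begins 78 mm behind the grasp point.
Start: joints at [1.045, 0.245, 1.558, -0, 1.339, -0.174], TCP at [223.98, 610.202, 205.455] pointing down, gripper open.
Joint ranges: [-3.13, 3.13], [-1.02, 2.26], [0.13, 2.54], [-0.95, 4.09], [0.21, 2.88], [-2.74, 2.74]. Speed limits (rad/s): [2.57, 2.57, 3.14, 3.14, 3.14, 3.14].

### API

Orientations are given as a unit quaternion [x, y, z, w].
In Python, from cell import manip, camrig, job gives the robot as it stands (manip), with the cameras (camrig) and the job (job).
- The arm moves only by the tool inch_along, called as a command line: name --argument value ..., lists and objects as JSON in quotes. Schema: {"type":"object","properties":{"increments":{"type":"array","items":{"type":"object","properties":{"finger_gap":{"type":"number"},"sx":{"type":"number"},"sy":{"type":"number"},"sz":{"type":"number"},"spin":{"type":"number"}},"additionalProperties":false,"required":["finger_gap"]},"minItems":1,"maxItems":8},"squeeze":{"type":"number"},"only":{"type":"string"},"quiet":{"type":"boolean"},"lines":{"type":"string"}},"required":["increments"],"additionalProperties":false}. increments is a list of rows, 1 to 8 of them, each an object with the fields finger_gap (the finger opening in mm), sx, sy, sz (the shift in mm), spin (a turn about the tool's z in rad); a field left out counts as zero (the opening has to be given); each row is the pose to reach, as a shift and turn from the pose commanded when the call began, along the tool's axes at that moment; what a row does not reach only later rows make up. A row lasts 1/12 s, in which the tool goes at most 41.7 mm and 0.125 rad, less where a joint would pass 70% of its speed; a pose out of reach is approached as far as the arm can. The fingers move at their own pace and stop on an object; squeeze is the grip in N (left out, the last holds). Time passes only in rows, so rows that do not move let the fingers close. The tool returns the time, the measured TCP pose, the force, the opening and the grip force at its end. only (a regular expression) keeps the lines of the reply that match it, lines (a string "A,B") keeps lines A to B, and quiet returns only ok. Input that does not fit is refused with a message, and nothing moves.
- manip.read_state(): the state, without advancing time (a new reading comes with each control period).
- camrig.read_camera(name): name is "scene" or "top" or "wrist"; returns the picture (384x512x3 uint8, blue, green, red); there is no depth.
- camrig.camera_params(name): a dict with "fx", "fy", "cx", "cy" (pixels), "R" (3x3) and "t" (3): a world point X has camera coordinates R X + t. Camera axes: x right, y down, z forward; pixel columns grow to the right and rows downward; lengths in mm; the calibration is good to about 2 mm. A picture is of the moment at which its call begins: read the wrist's pose just before it. camera_params takes no time and is no camera call; for the wrist camera it gives the pose at the moment of the call.
- job.finish_job(): hands the job in; it is judged then, once.
The state is a dict: "t": time; "qpos": joint angles; "joint_velocities": joint speeds; "joint_efforts": joint torques, N m; "tool_pos": TCP position; "orientation": TCP orientation; "force": force on the tool from outside, world axes, zero at the start; "moment": the same for the moment, N m; "finger_gap": finger opening in mm; "grip_force": force on a finger pad.
Only numpy, scipy, OpenCV 4.12 (cv2) and the standard library are available. Lean on these libraries where they do the work, as an engineer would, in place of code of your own. Each camera call takes 0.05 s, during which the arm holds its last target. There are 200 camera calls.

### The job

Of the three polishing heads, one has a bare upright spindle. Slide the spare notched sleeve over it, notches down, and feel for the angle at which the notches drop over the spindle's cross key, so that the sleeve ends fully home on the flange; do not force it, and let go of it. Leave the plain sleeve and the loose plaster jaw model where they are.

Things in the scene. Friction and masses are not known exactly. Their poses are not given: they have to be found in the camera images.
- sleeve: the spare notched sleeve: steel tube 38 mm across, bore 25 mm (wall 6.5 mm), 46 mm tall, standing upright on the bench. Origin: centre of its lower end; z: its axis, up. Its lower end has four notches through the wall, 9 mm wide and 9.5 mm high, on its +x, +y, -x and -y axes. About 0.14 kg (hidden, 0.1 to 0.2)
- plain_sleeve: the plain sleeve, not to be used: steel tube 38 mm across, bore 25 mm (wall 6.5 mm), 46 mm tall, standing upright on the bench. Origin: centre of its lower end; z: its axis, up. Its lower end is plain, without notches
- head_a: the polishing head whose spindle is bare: fixed white housing 72 x 72 mm, top at 36 mm, a round flange 46 mm across on it, top at 42 mm. On its centre stands an upright steel spindle 22 mm across and 62 mm tall above the flange. Origin: centre of the underside, on the bench; z up
- spindle_top (a point): centre of the bare spindle's top, 104 mm above the bench; the last 6 mm taper from 22 to 15 mm across. Its axes are the housing's
- key_middle (a point): middle of the bare spindle's level flat-topped cross key (5 mm thick, 34 mm long, 3 to 8 mm above the flange). Which way the key points varies and is NOT in this orientation (the housing's); a brake holds the spindle up to 0.4 N m. A sleeve that misses the key stands on it, 8 mm above the flange; notches pass within about 0.1 rad of the right angle, which recurs every quarter turn
- seat (a point): point on the axis of the bare spindle at the top of its flange, where the sleeve's lower end must come to sit; 42 mm above the bench. Its axes are the housing's, not the key's
- head_b: a polishing head like head_a whose spindle already carries a sleeve (top of the sleeve at 88 mm, spindle at 104 mm); fixed. Origin as head_a
- head_c: another polishing head that already carries a sleeve, like head_b; fixed. Origin as head_a
- jaw_model: loose white plaster jaw model, 75 x 67 x 32 mm, lying on the bench as a bystander. Origin: centre of its underside

How it is judged:
By the outcome, as a careful person would: the job done as asked, in the order asked, and still so for the second after the job is handed in, with the robot touching nothing.
It also fails if it takes over 54 s, if anything falls off the work surface, if the arm or the gripper's body presses on something with over 40 N, if the wrist force passes 120 N, or if a joint passes its speed limit or range.

## Working session

There is one attempt and no reset: what is moved stays moved. The work goes in short steps, Python scripts to look and compute and a tool call to move; the robot and the scene stay as the last step left them, time stands still between calls to the robot, and variables do not carry over. Pictures are saved under pics/ and viewed, at most 10 in all, crops included, and the job is handed in when it is done.

```bash
mkdir -p pics; ls; python3 - <<'E'
from cell import manip, camrig, job
import cv2,numpy as np
a=camrig.read_camera("scene");b=camrig.read_camera("top")
cv2.imwrite("pics/s.png",a);cv2.imwrite("pics/t.png",b)
for n in("scene","top","wrist"):
    p=camrig.camera_params(n);R=np.array(p["R"]);print(n,p["fx"],p["cx"],p["cy"],(-R.T@np.array(p["t"])).round(),R.round(2).tolist())
print(manip.read_state())
E
```

```text
cell.py
pics
scene 386.3270847524203 256.8478375714472 192.5990843397866 [ -39. -528.  529.] [[0.76, -0.65, -0.01], [-0.29, -0.33, -0.9], [0.58, 0.69, -0.43]]
top 397.89934377739166 254.293621794533 190.93774087208826 [ 457.  149. 1269.] [[0.01, -1.0, 0.01], [-1.0, -0.02, -0.09], [0.09, -0.01, -1.0]]
wrist 293.05004471889544 254.08274347137126 190.9416588234796 [146. 639. 383.] [[0.34, 0.94, -0.0], [0.9, -0.33, 0.28], [0.27, -0.1, -0.96]]
{'t': 0.1, 'qpos': array([ 1.04493240e+00,  2.45694586e-01,  1.55888998e+00,  9.48689086e-06,
        1.33871247e+00, -1.74151458e-01]), 'joint_velocities': array([-0.00102051, -0.00215417, -0.00354485, -0.0016533 , -0.00115267,
       -0.00240522]), 'joint_efforts': array([-1.46252246e-04, -4.16907620e+01, -3.15530097e+01,  6.87311590e-02,
        3.08928173e-02, -2.34936277e-05]), 'tool_pos': array([223.67537509, 609.72403352, 204.48846014]), 'orientation': array([ 1.74952245e-01,  9.84576551e-01, -7.98942018e-04, -2.96556794e-04]), 'force': array([0.60715519, 0.0583149 , 0.5204645 ]), 'moment': array([-0.0304036 , -0.04151436,  0.01576302]), 'grip_force': 0.0, 'finger_gap': 94.2495716580897}
```

View pics/s.png

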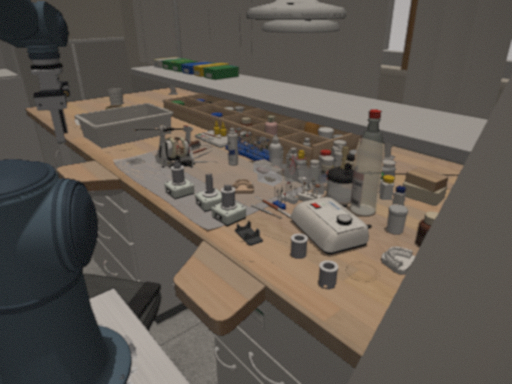

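View pics/t.png

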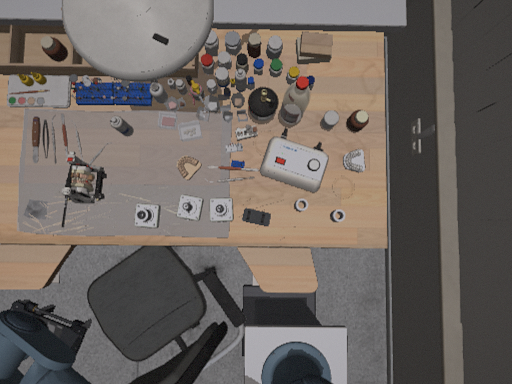

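The scene view shows sleeves at about (299,245) and (328,275), and heads at (178,180), (209,192) and (229,207). The top view shows sleeves at (302,205) and (338,215), and heads at (147,215), (190,207) and (221,209). The middle head looks bare, so I'll enlarge it.

```bash
python3 - <<'E'
import cv2,numpy as np
a=cv2.imread("pics/s.png");b=cv2.imread("pics/t.png")
def c(i,x,y,w,h,k):return cv2.resize(i[y:y+h,x:x+w],None,fx=k,fy=k,interpolation=cv2.INTER_CUBIC)
o=np.vstack([np.hstack([c(a,160,155,100,75,4),c(a,270,220,100,75,4)]),np.hstack([c(b,130,180,100,50,4),c(b,270,180,100,50,4)])])
cv2.imwrite("pics/c1.png",o)
E
```

```text
(no output)
```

View pics/c1.png

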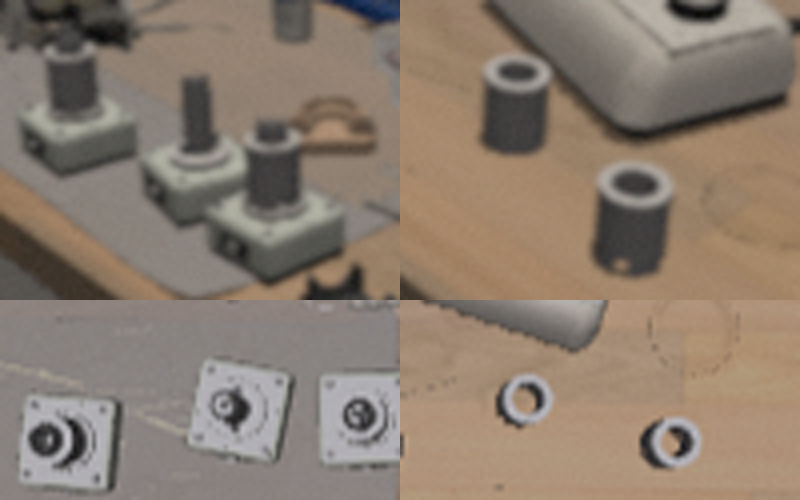

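The near sleeve has a notch, visible at scene (325,286). The middle head is the bare one. Next I'll triangulate.

```bash
cat > h.py <<'E'
from cell import manip, camrig, job
import numpy as np, cv2
from scipy.spatial.transform import Rotation as Ro
def ray(p,uv):
    R=np.array(p["R"]);t=np.array(p["t"])
    d=R.T@np.array([(uv[0]-p["cx"])/p["fx"],(uv[1]-p["cy"])/p["fy"],1]);return -R.T@t,d/np.linalg.norm(d)
def tri(obs):
    A=0;b=0
    for p,uv in obs:
        c,d=ray(p,uv);P=np.eye(3)-np.outer(d,d);A=A+P;b=b+P@c
    x=np.linalg.solve(A,b)
    return x.round(1),[round(float(np.linalg.norm(np.cross(x-ray(p,u)[0],ray(p,u)[1]))),1) for p,u in obs]
def atz(p,uv,z):
    c,d=ray(p,uv);return (c+d*(z-c[2])/d[2]).round(1)
def proj(p,X):
    x=np.array(p["R"])@X+np.array(p["t"]);return [p["fx"]*x[0]/x[2]+p["cx"],p["fy"]*x[1]/x[2]+p["cy"]]
def rel(X):
    s=manip.read_state();return Ro.from_quat(s["orientation"]).inv().apply(np.array(X)-s["tool_pos"]).round(1)
E
python3 - <<'E'
from h import *
S=camrig.camera_params("scene");T=camrig.camera_params("top")
print(tri([(S,(328.5,266.2)),(T,(338.7,215.5))]),tri([(S,(299.3,238)),(T,(301.5,204.5))]),tri([(S,(208.8,175)),(T,(187,206.2))]))
print(atz(T,(338.7,215.5),46),atz(T,(187,206.2),104),atz(T,(190,207),42))
s=manip.read_state();print(Ro.from_quat(s["orientation"]).as_matrix().round(2))
for z in (104,88):print(atz(T,(141,214),z),atz(T,(220,209),z))
print(rel([350,-105,205]))
E
```

```text
(array([ 496. , -127. ,   43.9]), [0.6, 0.6]) (array([528.6, -12.3,  44. ]), [1.0, 1.0]) (array([515.2, 332.4,  96.6]), [0.6, 0.6])
[ 495.5 -126.1   46. ] [514.4 331.6 104. ] [515.1 332.   42. ]
[[-0.94  0.34 -0.  ]
 [ 0.34  0.94 -0.  ]
 [ 0.   -0.   -1.  ]]
[489.7 464.6 104. ] [507.6 235.  104. ]
[490.1 469.   88. ] [508.3 236.2  88. ]
[-3.648e+02 -6.275e+02  4.000e-01]
```

inch_along --increments '[{"finger_gap":94,"sx":-225,"sy":-82},{"finger_gap":94,"sx":-225,"sy":-82},{"finger_gap":94,"sx":-225,"sy":-82},{"finger_gap":94,"sx":-225,"sy":-82},{"finger_gap":94,"sx":-225,"sy":-82},{"finger_gap":94,"sx":-225,"sy":-82},{"finger_gap":94,"sx":-225,"sy":-82}]'

```text
t: 0.68
tool_pos: [410.7, 452.1, 205.0]
orientation: [0.178, 0.984, -0.001, 0.0]
force: [-0.3, -0.4, -0.3]
finger_gap: 93.8
grip_force: 0.0
```

inch_along --increments '[{"finger_gap":94,"sx":-225,"sy":-82,"sz":50},{"finger_gap":94,"sx":-225,"sy":-82,"sz":50},{"finger_gap":94,"sx":-225,"sy":-82,"sz":50},{"finger_gap":94,"sx":-225,"sy":-82,"sz":50},{"finger_gap":94,"sx":-225,"sy":-82,"sz":50},{"finger_gap":94,"sx":-225,"sy":-82,"sz":50},{"finger_gap":94,"sx":-225,"sy":-82,"sz":50},{"finger_gap":94,"sx":-225,"sy":-82,"sz":50}]'

```text
t: 1.35
tool_pos: [590.0, 300.4, 154.2]
orientation: [0.176, 0.984, -0.0, -0.001]
force: [-0.6, 0.5, 0.2]
finger_gap: 94.1
grip_force: 0.0
```

```bash
python3 - <<'E'
from h import *
p=camrig.camera_params("wrist");np.save("w1.npy",p,allow_pickle=True)
a=camrig.read_camera("wrist");cv2.imwrite("pics/w1.png",a);s=manip.read_state();print(s["tool_pos"].round(1),s["qpos"].round(2))
R=np.array(p["R"]);print(-R.T@np.array(p["t"]),proj(p,np.array([515,332,104])),proj(p,np.array([515,332,42])))
E
```

```text
[589.3 301.5 154.8] [ 0.3   0.32  1.56  0.    1.26 -0.92]
[512.53739757 329.72377796 332.93419189] [np.float64(258.74329228388075), np.float64(107.01093113282096)] [np.float64(257.8966280845864), np.float64(106.56211645787978)]
```

View pics/w1.png

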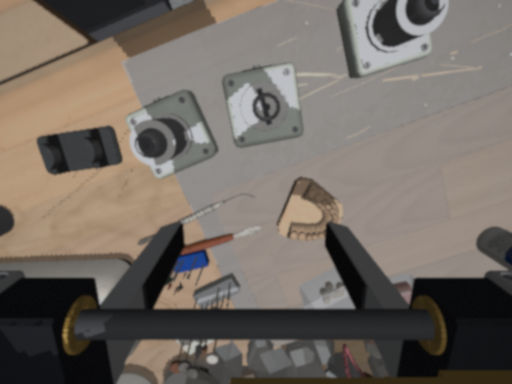

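The spindle with its cross key is at about (265,105), and the key runs nearly up and down in the image. I'll enlarge that part.

```bash
python3 - <<'E'
import cv2
a=cv2.imread("pics/w1.png")[55:155,215:315]
a=cv2.convertScaleAbs(a,alpha=1.4,beta=20)
cv2.imwrite("pics/w1c.png",cv2.resize(a,None,fx=6,fy=6,interpolation=cv2.INTER_CUBIC))
E
```

```text
(no output)
```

View pics/w1c.png

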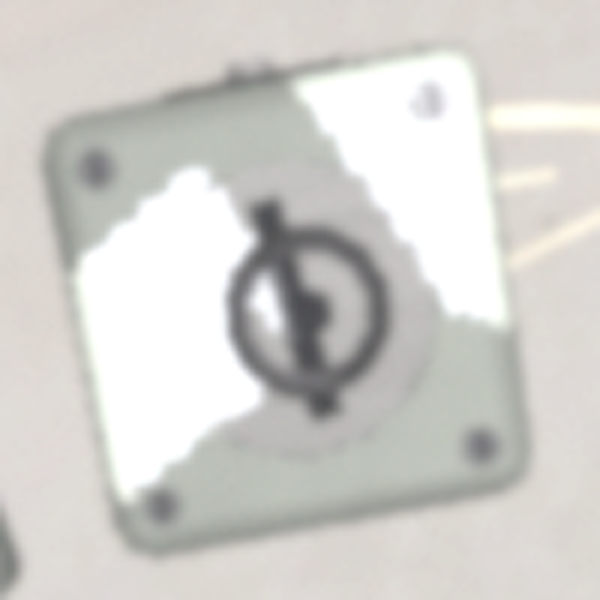

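```bash
python3 - <<'E'
from h import *
p=np.load("w1.npy",allow_pickle=True).item()
a=atz(p,(259.2,90.5),50);b=atz(p,(268.8,122.2),50);print(a,b,(a+b)/2,np.linalg.norm(a-b),np.arctan2(b[1]-a[1],b[0]-a[0]))
print(atz(p,(266.3,106.7),101), 'housing', atz(p,(215+52/6,55+130/6),36),atz(p,(215+475/6,55+60/6),36),atz(p,(215+525/6,55+475/6),36),atz(p,(215+130/6,55+545/6),36))
print(atz(p,(215+308/6,55+310/6),42))
E
```

```text
[502.1 337.9  50. ] [531.8 336.7  50. ] [516.95 337.3   50.  ] 29.72423253845246 -0.04038207556449962
[516.8 337.5 101. ] housing [478.2 311.   36. ] [491.7 376.8  36. ] [555.4 364.7  36. ] [543.4 298.8  36. ]
[517.9 339.5  42. ]
```

inch_along --increments '[{"finger_gap":94,"sx":-70,"sy":-220},{"finger_gap":94,"sx":-70,"sy":-220},{"finger_gap":94,"sx":-70,"sy":-220},{"finger_gap":94,"sx":-70,"sy":-220},{"finger_gap":94,"sx":-70,"sy":-220},{"finger_gap":94,"sx":-70,"sy":-220},{"finger_gap":94,"sx":-70,"sy":-220}]'

```text
t: 1.98
tool_pos: [579.2, 68.7, 156.1]
orientation: [0.176, 0.984, -0.0, 0.0]
force: [-0.1, -0.2, 0.1]
finger_gap: 94.2
grip_force: 0.0
```

inch_along --increments '[{"finger_gap":94,"sx":-71,"sy":-219},{"finger_gap":94,"sx":-71,"sy":-219},{"finger_gap":94,"sx":-71,"sy":-219},{"finger_gap":94,"sx":-71,"sy":-219},{"finger_gap":94,"sx":-71,"sy":-219},{"finger_gap":94,"sx":-71,"sy":-219,"sz":50},{"finger_gap":94,"sx":-71,"sy":-219,"sz":50},{"finger_gap":94,"sx":-71,"sy":-219,"sz":50}]'

```text
t: 2.65
tool_pos: [568.5, -157.1, 101.5]
orientation: [0.175, 0.985, 0.001, -0.004]
force: [-0.4, 0.8, -0.3]
finger_gap: 94.0
grip_force: 0.0
```

```bash
python3 - <<'E'
from h import *
p=camrig.camera_params("wrist");np.save("w2.npy",p,allow_pickle=True)
a=camrig.read_camera("wrist");cv2.imwrite("pics/w2.png",a);s=manip.read_state();print(s["tool_pos"].round(1),s["qpos"].round(2),s["orientation"])
u=proj(p,np.array([497,-123,46]));print(u)
x,y=int(u[0])-60,max(0,int(u[1])-50)
cv2.imwrite("pics/w2c.png",cv2.resize(cv2.convertScaleAbs(a[y:y+100,x:x+120],alpha=1.2,beta=20),None,fx=6,fy=6,interpolation=cv2.INTER_CUBIC));print(x,y)
E
```

```text
[ 569.8 -156.8  103.6] [-0.46  0.22  1.78  0.    1.14 -1.68] [ 0.17428184  0.98469265  0.00102245 -0.00227676]
[np.float64(263.26434175077657), np.float64(110.64964404486201)]
203 60
```

View pics/w2c.png

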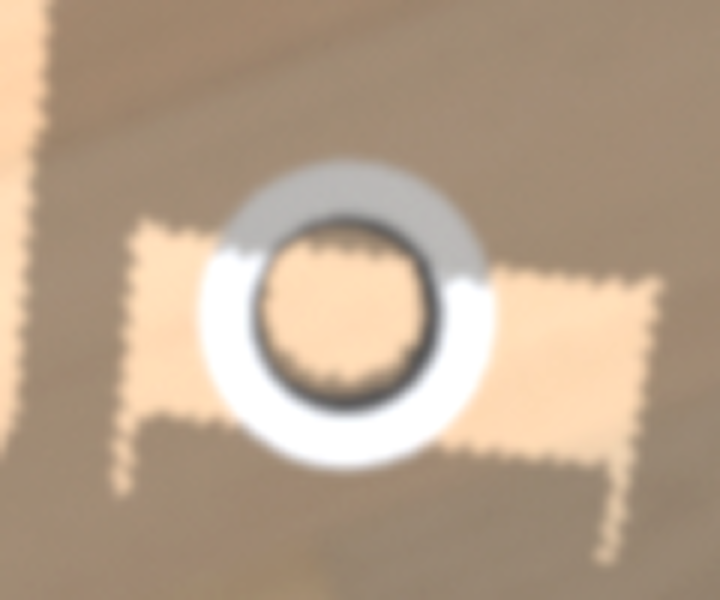

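The ring of the notched sleeve is centred at wrist pixel (260.8,112.2), and its notches are hidden from above.

```bash
python3 - <<'E'
from h import *
p=np.load("w2.npy",allow_pickle=True).item()
X=atz(p,(260.8,112.2),46);print(X,rel([X[0],X[1],14]))
T=camrig.camera_params("top");print(tri([(p,(260.8,112.2)),(T,(338.7,215.5))]))
E
```

```text
[ 497.4 -125.2   46. ] [78.4  4.7 90. ]
(array([ 496.4, -125.3,   49.5]), [1.0, 1.0])
```

inch_along --increments '[{"finger_gap":94,"sx":78,"sy":4.7},{"finger_gap":94,"sx":78,"sy":4.7},{"finger_gap":94,"sx":78,"sy":4.7,"sz":30},{"finger_gap":94,"sx":78,"sy":4.7,"sz":60},{"finger_gap":94,"sx":78,"sy":4.7,"sz":80},{"finger_gap":94,"sx":78,"sy":4.7,"sz":88},{"finger_gap":94,"sx":78,"sy":4.7,"sz":88}]'

```text
t: 3.28
tool_pos: [499.0, -126.0, 16.9]
orientation: [0.174, 0.985, 0.0, -0.001]
force: [0.5, 0.4, -0.5]
finger_gap: 94.1
grip_force: 0.0
```

```bash
python3 -c "
from h import *
print(rel([497.4,-125.2,15]))"
```

```text
[1.8 0.2 1.9]
```

inch_along --increments '[{"finger_gap":46,"sx":1.5,"sz":2},{"finger_gap":46,"sx":1.5,"sz":2},{"finger_gap":44,"sx":1.5,"sz":2},{"finger_gap":42,"sx":1.5,"sz":2},{"finger_gap":40,"sx":1.5,"sz":2},{"finger_gap":36,"sx":1.5,"sz":2},{"finger_gap":30,"sx":1.5,"sz":2},{"finger_gap":30,"sx":1.5,"sz":2}]' --squeeze 20

```text
t: 3.95
tool_pos: [498.0, -127.8, 15.5]
orientation: [0.175, 0.985, -0.0, 0.0]
force: [0.3, 0.2, -0.1]
finger_gap: 44.0
grip_force: 0.0
```

inch_along --increments '[{"finger_gap":30},{"finger_gap":30},{"finger_gap":30},{"finger_gap":30}]'

```text
t: 4.28
tool_pos: [498.1, -127.6, 15.5]
orientation: [0.175, 0.985, 0.0, 0.0]
force: [1.1, 1.0, 0.8]
finger_gap: 37.3
grip_force: 20.0
```

```bash
python3 - <<'E'
from h import *
p=camrig.camera_params("wrist");s=manip.read_state()
a=camrig.read_camera("wrist");cv2.imwrite("pics/w3.png",a);print(s["tool_pos"].round(1),s["orientation"].round(4))
R=Ro.from_quat(s["orientation"]);u=proj(p,s["tool_pos"]+np.array([0,0,30.]));print(u)
x,y=int(u[0])-80,int(u[1])-60
np.save("w3.npy",p,allow_pickle=True)
cv2.imwrite("pics/w3c.png",cv2.resize(cv2.convertScaleAbs(a[y:y+120,x:x+160],alpha=1.2,beta=10),None,fx=5,fy=5,interpolation=cv2.INTER_CUBIC));print(x,y)
E
```

```text
[ 498.1 -127.6   15.5] [1.750e-01 9.846e-01 1.000e-04 0.000e+00]
[np.float64(253.55983328962697), np.float64(257.32342227615806)]
173 197
```

View pics/w3c.png

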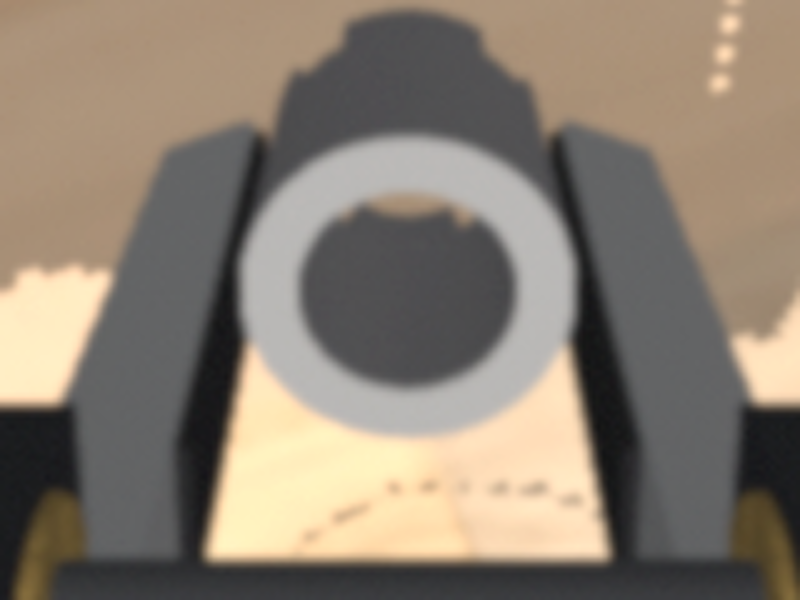

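The sleeve is gripped centrally. Its notches lie about 45° off the tool axes, at world angle ≈0.39, which agrees with the scene view, so I'll turn it by +0.43 to match the key. Next I'll lift, turn, and travel to a place where the sleeve and spindle show in one picture.

inch_along --increments '[{"finger_gap":30,"sz":-40},{"finger_gap":30,"sz":-80,"spin":0.11},{"finger_gap":30,"sz":-120,"spin":0.22},{"finger_gap":30,"sz":-140,"spin":0.33},{"finger_gap":30,"sz":-140,"spin":0.43},{"finger_gap":30,"sz":-140,"spin":0.43}]'

```text
t: 4.83
tool_pos: [498.6, -128.2, 156.9]
orientation: [0.382, 0.924, -0.0, 0.002]
force: [0.4, -0.7, -2.2]
finger_gap: 37.2
grip_force: 20.0
```

```bash
python3 - <<'E'
from h import *
p=np.load("w3.npy",allow_pickle=True).item()
for z in(45.5,46.5):print(atz(p,(254.8,254.),z),"vs tcp 498.1 -127.6")
s=manip.read_state();R=Ro.from_quat(s["orientation"]).as_matrix();x=R[:,0]
print(rel([517-83*x[0],337-83*x[1],155]),R.round(3))
E
```

```text
[ 496.3 -126.2   45.5] vs tcp 498.1 -127.6
[ 495.8 -126.    46.5] vs tcp 498.1 -127.6
[232.2 342.6   1.4] [[-0.709  0.706  0.003]
 [ 0.706  0.709 -0.002]
 [-0.003  0.001 -1.   ]]
```

Move (232,343): length 414, 2 calls of 6 rows + settle.

inch_along --increments '[{"finger_gap":30,"sx":116,"sy":171},{"finger_gap":30,"sx":116,"sy":171},{"finger_gap":30,"sx":116,"sy":171},{"finger_gap":30,"sx":116,"sy":171},{"finger_gap":30,"sx":116,"sy":171},{"finger_gap":30,"sx":116,"sy":171},{"finger_gap":30,"sx":116,"sy":171}]'

```text
t: 5.42
tool_pos: [534.9, 77.2, 153.5]
orientation: [0.378, 0.926, -0.001, -0.002]
force: [-0.2, -0.2, -1.9]
finger_gap: 37.5
grip_force: 20.0
```

inch_along --increments '[{"finger_gap":30,"sx":116,"sy":171},{"finger_gap":30,"sx":116,"sy":171},{"finger_gap":30,"sx":116,"sy":171},{"finger_gap":30,"sx":116,"sy":171},{"finger_gap":30,"sx":116,"sy":171},{"finger_gap":30,"sx":116,"sy":171},{"finger_gap":30,"sx":116,"sy":171},{"finger_gap":30,"sx":116,"sy":171}]'

```text
t: 6.08
tool_pos: [573.9, 276.9, 154.1]
orientation: [0.381, 0.925, -0.001, -0.001]
force: [0.5, 0.2, -1.5]
finger_gap: 37.4
grip_force: 20.0
```

inch_along --increments '[{"finger_gap":30},{"finger_gap":30},{"finger_gap":30}]'

```text
t: 6.33
tool_pos: [574.4, 277.1, 155.5]
orientation: [0.382, 0.924, -0.0, -0.0]
force: [-0.3, -0.7, -2.8]
finger_gap: 37.3
grip_force: 20.0
```

```bash
python3 - <<'E'
from h import *
p=camrig.camera_params("wrist");s=manip.read_state();np.save("w4.npy",p,allow_pickle=True)
a=camrig.read_camera("wrist");cv2.imwrite("pics/w4.png",a);print(s["tool_pos"].round(1),s["orientation"].round(4),s["qpos"].round(2),manip.read_state()["tool_pos"])
c=lambda x,y:cv2.resize(cv2.convertScaleAbs(a[y:y+120,x:x+80],alpha=1.2,beta=10),None,fx=5,fy=5,interpolation=cv2.INTER_CUBIC)
u=proj(p,np.array([516.8,337.5,101]));x,y=int(u[0])-40,max(0,int(u[1])-60);print(x,y)
cv2.imwrite("pics/w4c.png",np.hstack([c(x,y),c(213,197)]))
E
```

```text
[574.4 277.1 155.5] [ 3.818e-01  9.243e-01 -1.000e-04 -0.000e+00] [ 0.27  0.26  1.63 -0.    1.25 -0.52] [574.43310175 277.33223941 155.54747409]
216 43
```

View pics/w4c.png

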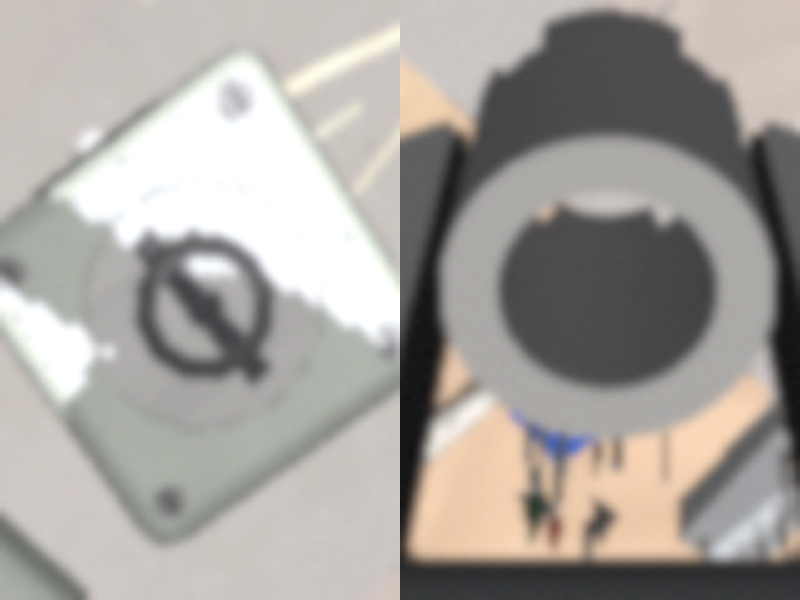

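```bash
python3 - <<'E'
from h import *
p=np.load("w4.npy",allow_pickle=True).item();s=manip.read_state();R=Ro.from_quat(s["orientation"]).as_matrix()
k1=atz(p,(216+30,43+247/5),50);k2=atz(p,(216+51,43+370/5),50);key=np.arctan2(*(k2-k1)[[1,0]])
no=np.arctan2(R[1,0],R[0,0])-.043+np.pi/4
print("key",key,(k1+k2)/2,"notch",no, (no-key+np.pi/4)%(np.pi/2)-np.pi/4)
sp=atz(p,(257,104.4),101);sl=atz(p,(254.6,254.),s["tool_pos"][2]+31);print(sp,sl,s["tool_pos"])
d=sp-sl;print("by image",(R.T@d).round(1),"by tcp",rel(sp))
E
```

```text
key -0.05436813647319628 [517.5 337.1  50. ] notch 3.100849353101025 0.01362483598442843
[517.2 337.4 101. ] [572.8 279.4 186.5] [574.43310175 277.33223941 155.54747409]
by image [80.3  1.9 85.5] by tcp [82.9  2.2 54.5]
```

inch_along --increments '[{"finger_gap":30,"sx":40,"sy":1},{"finger_gap":30,"sx":81,"sy":2},{"finger_gap":30,"sx":81,"sy":2,"sz":15},{"finger_gap":30,"sx":81,"sy":2,"sz":32},{"finger_gap":30,"sx":81,"sy":2,"sz":32},{"finger_gap":30,"sx":81,"sy":2,"sz":32}]'

```text
t: 6.88
tool_pos: [517.6, 336.3, 122.7]
orientation: [0.381, 0.925, -0.001, -0.001]
force: [0.2, 1.3, -2.3]
finger_gap: 37.3
grip_force: 20.0
```

inch_along --increments '[{"finger_gap":30,"sz":3},{"finger_gap":30,"sz":6},{"finger_gap":30,"sz":8},{"finger_gap":30,"sz":8}]'

```text
t: 7.22
tool_pos: [518.4, 336.6, 115.4]
orientation: [0.381, 0.924, -0.0, -0.0]
force: [0.0, -0.8, -2.4]
finger_gap: 36.9
grip_force: 20.0
```

```bash
python3 - <<'E'
from h import *
s=manip.read_state();p=camrig.camera_params("wrist");print(s["tool_pos"],s["force"],s["moment"])
a=camrig.read_camera("wrist")
c=lambda x,y:cv2.resize(cv2.convertScaleAbs(a[y:y+100,x:x+140],alpha=1.4,beta=20),None,fx=5,fy=5,interpolation=cv2.INTER_CUBIC)
cv2.imwrite("pics/w5c.png",c(185,200))
E
```

```text
[518.43145901 336.63515863 115.42097221] [ 0.04366641 -0.76373889 -2.37419853] [-0.06091517  0.04621548  0.01745055]
```

View pics/w5c.png

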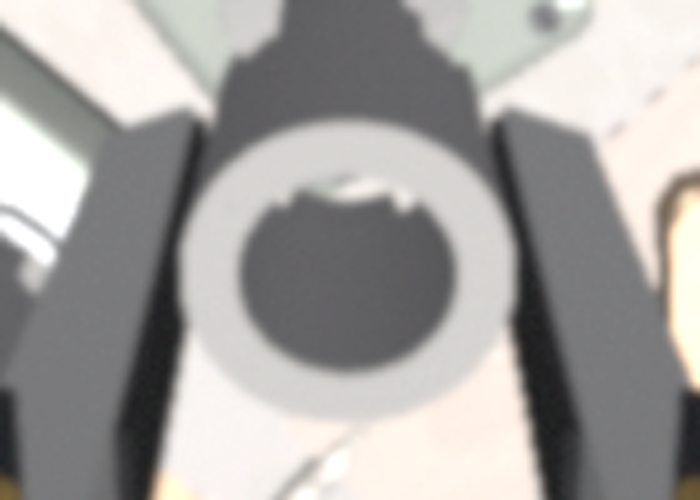

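Free so far: the bottom of the sleeve is about at the taper, with no contact force. I'll go on down gently.

inch_along --increments '[{"finger_gap":30,"sz":2},{"finger_gap":30,"sz":4},{"finger_gap":30,"sz":6},{"finger_gap":30,"sz":8},{"finger_gap":30,"sz":8}]'

```text
t: 7.68
tool_pos: [517.8, 336.8, 106.8]
orientation: [0.381, 0.925, -0.0, -0.0]
force: [-0.4, 0.0, -2.0]
finger_gap: 37.3
grip_force: 20.0
```

inch_along --increments '[{"finger_gap":30,"sz":6},{"finger_gap":30,"sz":12},{"finger_gap":30,"sz":18},{"finger_gap":30,"sz":24},{"finger_gap":30,"sz":30},{"finger_gap":30,"sz":36},{"finger_gap":30,"sz":36}]'

```text
t: 8.27
tool_pos: [517.2, 336.5, 69.6]
orientation: [0.381, 0.925, -0.001, -0.001]
force: [0.6, -0.2, -3.2]
finger_gap: 37.2
grip_force: 20.0
```

inch_along --increments '[{"finger_gap":30,"sz":2},{"finger_gap":30,"sz":4},{"finger_gap":30,"sz":6},{"finger_gap":30,"sz":6},{"finger_gap":30,"sz":6}]'

```text
t: 8.68
tool_pos: [518.3, 336.9, 65.5]
orientation: [0.381, 0.925, 0.0, 0.0]
force: [-0.2, -0.3, -1.0]
finger_gap: 37.6
grip_force: 20.0
```

inch_along --increments '[{"finger_gap":30,"sz":1},{"finger_gap":30,"sz":2},{"finger_gap":30,"sz":2},{"finger_gap":30,"sz":2}]'

```text
t: 9.02
tool_pos: [518.2, 336.9, 63.4]
orientation: [0.381, 0.925, -0.0, -0.0]
force: [-0.1, 0.2, -1.6]
finger_gap: 37.4
grip_force: 20.0
```

The lower end is now about 2 mm below the key top with no load, so the notches are passing.

inch_along --increments '[{"finger_gap":30,"sz":1},{"finger_gap":30,"sz":2},{"finger_gap":30,"sz":3},{"finger_gap":30,"sz":4},{"finger_gap":30,"sz":4},{"finger_gap":30,"sz":4}]'

```text
t: 9.52
tool_pos: [518.2, 336.9, 59.3]
orientation: [0.381, 0.925, -0.0, -0.0]
force: [-0.6, 0.1, -2.6]
finger_gap: 37.1
grip_force: 20.0
```

inch_along --increments '[{"finger_gap":30,"sz":1},{"finger_gap":30,"sz":1.5},{"finger_gap":30,"sz":1.5},{"finger_gap":30,"sz":1.5}]'

```text
t: 9.85
tool_pos: [518.2, 336.9, 57.9]
orientation: [0.381, 0.925, -0.0, -0.0]
force: [0.1, -0.7, -1.0]
finger_gap: 37.8
grip_force: 20.0
```

inch_along --increments '[{"finger_gap":30,"sz":0.5},{"finger_gap":30,"sz":1},{"finger_gap":30,"sz":1},{"finger_gap":30,"sz":1}]'

```text
t: 10.18
tool_pos: [518.4, 337.0, 57.5]
orientation: [0.381, 0.925, 0.0, 0.0]
force: [-2.7, -1.4, 2.5]
finger_gap: 37.4
grip_force: 20.0
```

Contact is felt at the expected home height. Now release and withdraw.

inch_along --increments '[{"finger_gap":54,"sz":-0.5},{"finger_gap":54,"sz":-0.5},{"finger_gap":54,"sz":-0.5},{"finger_gap":54,"sz":-0.5},{"finger_gap":54,"sz":-0.5},{"finger_gap":54,"sz":-0.5}]'

```text
t: 10.68
tool_pos: [518.2, 336.9, 57.4]
orientation: [0.381, 0.925, 0.0, 0.0]
force: [-0.4, -0.1, 0.2]
finger_gap: 54.2
grip_force: 0.0
```

inch_along --increments '[{"finger_gap":54,"sz":-10},{"finger_gap":54,"sz":-30},{"finger_gap":54,"sz":-60},{"finger_gap":54,"sz":-90},{"finger_gap":54,"sz":-98},{"finger_gap":54,"sz":-98}]'

```text
t: 11.18
tool_pos: [520.3, 337.9, 159.5]
orientation: [0.381, 0.925, 0.003, 0.003]
force: [0.8, -0.5, -0.9]
finger_gap: 53.8
grip_force: 0.0
```

inch_along --increments '[{"finger_gap":54,"sx":-40},{"finger_gap":54,"sx":-80},{"finger_gap":54,"sx":-80},{"finger_gap":54,"sx":-80}]'

```text
t: 11.52
tool_pos: [575.0, 278.9, 153.3]
orientation: [0.382, 0.924, -0.001, -0.001]
force: [-0.9, 0.0, -0.1]
finger_gap: 53.8
grip_force: 0.0
```

```bash
python3 - <<'E'
from h import *
p=camrig.camera_params("wrist");a=camrig.read_camera("wrist");b=camrig.read_camera("scene")
u=proj(p,np.array([517.2,337.4,88]));x,y=max(0,int(u[0])-40),max(0,int(u[1])-50);print(x,y,u)
c=lambda a,x,y,w,h,k:cv2.resize(a[y:y+h,x:x+w],(400,500),interpolation=cv2.INTER_CUBIC)
cv2.imwrite("pics/f.png",np.hstack([c(a,x,y,80,100,5),c(b,170,155,80,100,5)]))
np.save("w6.npy",p,allow_pickle=True)
E
```

```text
214 55 [np.float64(254.85169768313335), np.float64(105.74262482517094)]
```

View pics/f.png

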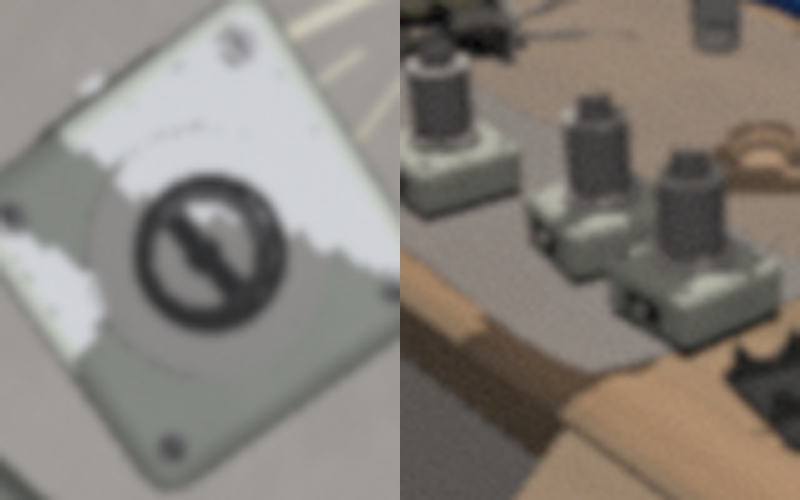

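The sleeve sits on the middle head with the same spindle protrusion as its neighbours (scene crop (597,100) against (690,155)). The wrist view shows it centred on the spindle, with the rim around crop (210,252). The gripper is clear.

```bash
python3 -c "
from cell import manip, camrig, job
print(job.finish_job())"
```

```text
the job is handed in; nothing more can be done
None
```

The notched sleeve is on the bare spindle of the middle head with its notches over the key. It went home on the flange without being forced, is released, and the job was handed in at about 12 s; I did not move the plain sleeve or the jaw model.

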